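# Swing the magnifier over the T-joint coupon

## Robot

A 7-joint arm with a two-finger parallel gripper is mounted at the origin on a cart in front of the work surface, level with it; the furniture and walls round the work are solid. World frame = base frame: x ahead of the robot, y to its left, z up, the work surface at z = 0. Lengths are in m, angles in rad, forces in N, time in s.
With the tool pointing down it reaches from about 0.35 to 0.9 m from the base axis. Payload 8.1 kg.
Tool frame: the origin (TCP) lies between the finger pads; the fingertips stand ahead of it and the grasp point (between the pads) is the TCP (arm.nose_length is the z of the fingertips in the tool frame, in m); z points along the fingers, y is the line along which they close (so a half turn about z gives the same grasp; the last joint's range is limited). The gripper opens to 92 mm and grips with 3 to 60 N. Pads are 19 mm wide; open, the fingers measure 130 mm over their backs; the gripper's body (75 mm by 190 mm) begins 47 mm behind the grasp point.
Start: joints at [-1.445, 0.434, 0.025, 1.573, -0.012, 1.134, -0.075], TCP at [0.142, 0.609, 0.212] pointing down, gripper open.
Joint ranges: [-2.62, 2.62], [-0.44, 2.09], [-1.27, 1.32], [0.08, 2.57], [-1.32, 4.46], [0.12, 2], [-2.74, 2.74]. Speed limits (rad/s): [2.22, 2.22, 3.01, 3.01, 3.14, 3.14, 3.14].

## Interface

Orientations are given as a rotation vector (axis times angle).
In Python, from cell import sensors, optics, arm gives the robot as it stands.
- The arm moves only by the tool arm_command, never from a script. Its argument "deltas" is one flat list of numbers, 7 for each row, row after row: the turn, a rotation vector about the world's x, y, z as a fraction of full scale, then the shift along the world's x, y, z as a fraction of full scale, then the finger opening in mm, from 0 to 91.8. In form: [wx, wy, wz, dx, dy, dz, fingers, wx, wy, wz, dx, dy, dz, fingers, ...]. A call has 1 to 20 rows; each row is the pose to reach, as a shift and turn from the pose commanded when the call began; what a row does not reach only later rows make up. Full scale, the value 1, is 1 m for a shift and 90 degrees for a turn. A row lasts 1/10 s, in which the tool goes at most 50 mm and 8.59 degrees, less where a joint would pass 70% of its speed; a pose out of reach is approached as far as the arm can. A call with a number of a shift or a turn outside -1 to 1 is refused whole. A call with a gripper value outside its range is refused whole. The fingers move at their own pace and stop on an object; "force" is the grip in N (left out, the last holds). Time passes only in rows, so rows that repeat a pose let the fingers close. It gives the time, the measured TCP pose, the force, the opening and the grip force at its end, in the units of the state.
- sensors.observe(): the state, without advancing time (a new reading comes with each control period).
- optics.get_image(name): name is "scene" or "top" or "wrist"; returns the picture (420x560x3 uint8, blue, green, red); there is no depth.
- optics.calibration(name): a dict with "camera_matrix" (3x3 intrinsics, pixels), "rvec" (rotation vector, rad) and "tvec" (3), from world to camera coordinates, as OpenCV has them. Camera axes: x right, y down, z forward; pixel columns grow to the right and rows downward; lengths in m; the calibration is good to about 2 mm. A picture is of the moment at which its call begins: read the wrist's pose just before it. calibration takes no time and is no camera call; for the wrist camera it gives the pose at the moment of the call.
- arm.sign_off(): hands the job in; it is judged then, once.
The state is a dict: "clock": time; "joints": joint angles; "dq": joint speeds; "joint_efforts": joint torques, N m; "position": TCP position; "ee_rot": TCP orientation; "force": force on the tool from outside, world axes, zero at the start; "ft_torque": the same for the moment, N m; "width": opening from 0.0 (shut) to 1.0 (fully open); "gripper_force": force on a finger pad.
Only numpy, scipy, OpenCV 4.12 (cv2) and the standard library are available. Lean on these libraries where they do the work, as an engineer would, in place of code of your own. Each camera call takes 0.05 s, during which the arm holds its last target. There are 200 camera calls.

## Task

Two weld coupons lie under the sweep of the bench magnifier. Swing the magnifier round by its hanging handle until the lens is centred over the middle of the T-shaped coupon, then let go so that it stays there. Keep off the lens head and its bar, and leave the coupons and the things on the table where they lie.

Things in the scene. Friction and masses are not known exactly. Their poses are not given: they have to be found in the camera images.
- lens_centre (a point): Centre of the round lens, 104 mm across in a grey ring of 136 mm, lying flat 262 mm above the table (ring underside 250). Its x axis points level along the bar (26 mm wide) to the fixed post, z up. The arm turns about the post's axis, 230 mm from this point, 0.95 rad each way from mid range, held by friction of 0.3 N m, and stays where left. Post 24 mm thick, foot 130 mm across.
- handle_mid (a point): Black upright round grip, 21 mm thick (25 mm at its end button), hanging from 250 down to 155 mm above the table, 315 mm from the post's axis in line with post and lens; the point is on its axis at 195 mm. The lamp box overhangs it (see lens head): come from outside, tool tilted 35 to 45 degrees from vertical, fingers pointing down and towards the post.
- tee: T-shaped weld coupon: steel strip 75 x 213 mm, 6 mm thick, with an upright web along its middle, 25 mm high in all; loose, 0.8 kg, on a 3 mm mat. Origin in the middle of its underside, y along its length, which points roughly at the robot. Its middle is 230 mm (within 15) from the post's axis, left or right of the arm. (A greenish one far to the left is out of the lens's reach and not meant.)
- plate: Plain flat dark steel coupon with a weld patch, 100 x 168 x 12 mm, no upright web; loose, 1.1 kg. Origin in the middle of its underside, y along its length. It lies on the other side of the arm from the T-shaped one.
- lens_head: Hub, bar, lens ring and lamp box, moving with the handle; not to be touched beyond a slight brush. The lamp box, 110 mm wide, rises above the handle: outer face 2 mm nearer the post than the handle's axis, from 254 to 322 mm high; at its top (308 to 322) a brow juts 22 mm out beyond the handle's axis. Origin at table height under the lens centre.
- magnet_square: Bystander: flat three-cornered welding magnet, 66 x 96 x 17 mm, loose, origin in the middle of its underside.
- earplug_pot: Bystander: small round pot with a lid, 50 mm across, 42 mm high, loose, origin in the middle of its underside.
- cold_chisel: Bystander: cold chisel, 154 mm long, 21 mm wide, 16 mm high, y along its length, loose, origin in the middle of its underside.

How it is judged:
By the outcome, as a careful person would: the job done as asked, in the order asked, and still so for the second after the job is handed in, with the robot touching nothing.
It also fails if it takes over 32 s, if anything falls off the work surface, if the arm or the gripper's body presses on something with over 40 N, if the wrist force passes 120 N, or if a joint passes its speed limit or range.

## Working session

There is one attempt and no reset: what is moved stays moved. The work goes in short steps, Python scripts to look and compute and a tool call to move; the robot and the scene stay as the last step left them, time stands still between calls to the robot, and variables do not carry over. Pictures are saved under pics/ and viewed, at most 11 in all, crops included, and the job is handed in when it is done.

Besides the shell and the picture viewer there is one more tool, called after ">>>" in YAML: its name, and indented under it one key for each argument. arm_command: Moves the arm, as the interface text tells. Its arguments: {"type":"object","properties":{"deltas":{"type":"array","items":{"type":"number"}},"force":{"type":"number"}},"required":["deltas"]}

```bash
mkdir -p pics; ls; python3 - <<'E'
from cell import sensors, optics, arm
import cv2
s=sensors.observe(); print(s, arm.nose_length)
for n in("top","scene"):
    c=optics.calibration(n); print(n,c)
    cv2.imwrite(f"pics/{n}0.png",optics.get_image(n))
E
```

```text
pics
{'clock': 0.0, 'joints': array([-1.44460135,  0.43523569,  0.02496636,  1.57408162, -0.01161475,
        1.13401031, -0.07510242]), 'dq': array([-0.00041616,  0.00119942, -0.00086505,  0.00179914,  0.00126976,
        0.00045911, -0.00126645]), 'joint_efforts': array([ 1.39520571e-04, -6.67866039e+01,  9.85430516e-01, -3.14453351e+01,
       -6.04037731e-02,  4.28115728e-02,  1.69645546e-04]), 'position': array([0.14168062, 0.60818252, 0.21164301]), 'ee_rot': array([-3.58713575e-01, -3.12099134e+00,  2.49590530e-03]), 'force': array([-0.0564807 , -0.54043546,  0.08511124]), 'ft_torque': array([ 0.02808224,  0.0039704 , -0.0047264 ]), 'gripper_force': 0.0, 'width': 0.9991748716002611} 0.019
top {'camera_matrix': array([[460.90719555,   0.        , 274.01830624],
       [  0.        , 460.90719555, 208.65099362],
       [  0.        ,   0.        ,   1.        ]]), 'rvec': array([ 1.81569172, -2.35979962,  0.29747435]), 'tvec': array([0.1201851 , 0.54310264, 0.97130436])}
scene {'camera_matrix': array([[428.61372598,   0.        , 280.37016159],
       [  0.        , 428.61372598, 209.47537804],
       [  0.        ,   0.        ,   1.        ]]), 'rvec': array([ 2.1216753 , -0.86886488,  0.40768991]), 'tvec': array([-0.4030416 ,  0.35315448,  0.65625516])}
```

View pics/top0.png

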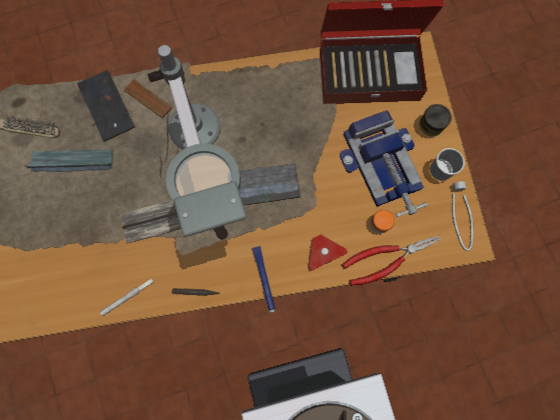

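View pics/scene0.png

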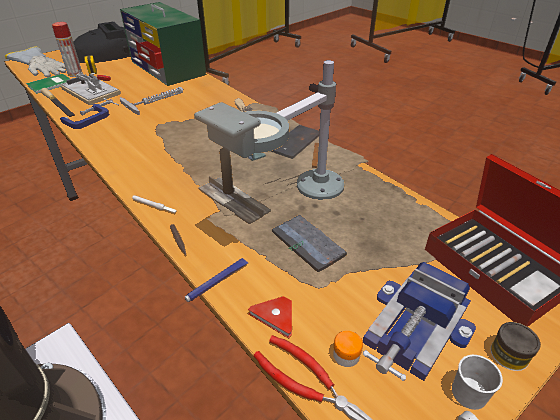

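The top view shows the foot at (193,125), lens at about (203,178), lamp box at (210,208), and grip at (220,232). The webbed T is at about (150,222) and partly hidden by the lamp box. The plate is at (270,185). In the scene view, the T is at (235,195) and the plate at (310,243). Next I'll enlarge both and overlay a world grid.

```bash
cat > h.py <<'E'
import numpy as np, cv2
from cell import sensors, optics, arm
def cal(n):
    c=optics.calibration(n); return np.array(c["camera_matrix"]),np.array(c["rvec"],float),np.array(c["tvec"],float)
def proj(n,P):
    K,r,t=cal(n); return cv2.projectPoints(np.atleast_2d(np.array(P,float)),r,t,K,None)[0].reshape(-1,2)
def ray(n,uv):
    K,r,t=cal(n); R=cv2.Rodrigues(r)[0]
    return -R.T@t, R.T@np.linalg.solve(K,[uv[0],uv[1],1.])
def onz(n,uv,z):
    o,d=ray(n,uv); return o+d*(z-o[2])/d[2]
def crop(im,x,y,w,h,f): return cv2.resize(im[y:y+h,x:x+w],None,fx=f,fy=f,interpolation=cv2.INTER_CUBIC)
E
python3 - <<'E'
from h import *
t=cv2.imread("pics/top0.png"); s=cv2.imread("pics/scene0.png")
cv2.imwrite("pics/topc.png",crop(t,110,40,200,150*5//3-20,2.6)[:600])
cv2.imwrite("pics/scenec.png",crop(s,180,50,180,230,2.6))
print(proj("top",[[0,0,0],[.5,0,0],[.5,.5,0],[.8,0,0],[.8,.4,0]]))
print("foot",onz("top",(193,125),0.01),"lens",onz("top",(203,178),.262),"foot s",onz("scene",(320,184),.01))
for n in("top","scene"): print(n,ray(n,(0,0))[0])
E
```

```text
[[331.0490152  466.3662099 ]
 [270.5886403  240.21037063]
 [ 59.77646596 295.26864917]
 [240.24273196 126.69958972]
 [ 82.44472856 165.10091737]]
foot [0.83001824 0.11337418 0.01      ] lens [0.59837519 0.10214685 0.262     ] foot s [0.81891018 0.10659495 0.01      ]
top [0.30923362 0.04523186 1.07478638]
scene [ 0.09070889 -0.48459978  0.68903295]
```

View pics/topc.png

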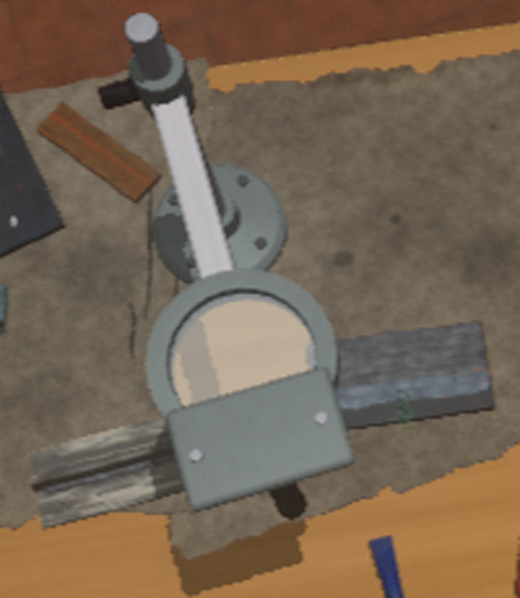

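View pics/scenec.png

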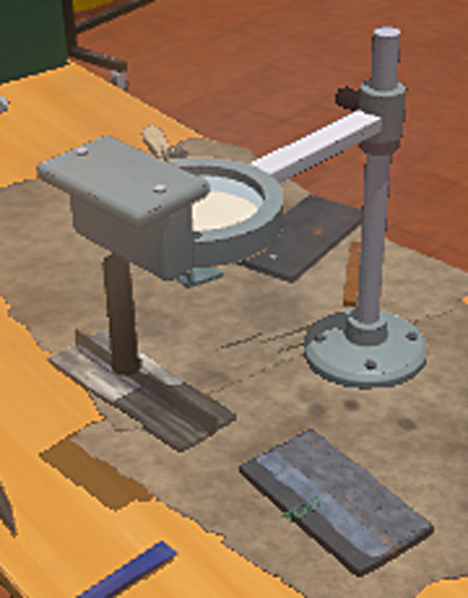

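The top crop shows the T's left end at crop corners (32,455) and (43,527). The scene crop shows its flange corners at (50,362), (180,450) and (235,415), with the lens ring, lamp box and grip above. The grip's bottom is at (125,368) in the scene crop and (291,505) in the top crop.

```bash
python3 - <<'E'
from h import *
S=lambda u,v:(u/2.6+180-.3,v/2.6+50-.3)
T=lambda u,v:(u/2.6+110-.3,v/2.6+40-.3)
np.set_printoptions(precision=4,suppress=True)
for n,p,z in [("s",(50,362),.009),("s",(180,450),.005),("s",(235,415),.009),("t",(32,455),.009),("t",(43,527),.009)]:
    print("tee",n,p,onz("scene" if n=="s" else "top",(S if n=="s" else T)(*p),z))
print("web end top: scene",onz("scene",S(76,330),.028), onz("top",T(33,487),.028))
for p in [(310,430),(434,527),(362,574),(240,466)]: print("plate s",onz("scene",S(*p),.015))
for p in [(480,322),(494,385)]: print("plate t",onz("top",T(*p),.015))
def tri(a,b):
    o1,d1=ray("top",T(*a));o2,d2=ray("scene",S(*b))
    x=np.linalg.lstsq(np.c_[d1,-d2],o2-o1,rcond=None)[0]; p,q=o1+d1*x[0],o2+d2*x[1]
    return (p+q)/2,np.linalg.norm(p-q)
print("post top",tri((142,26),(386,33)))
print("grip end",tri((292,505),(126,366)))
print("box screws",tri((196,456),(82,152)),tri((321,418),(160,188)))
im=cv2.imread("pics/top0.png");
# lens inner & outer ring by ellipse points
inn=[(170,375),(172,345),(188,318),(215,299),(245,293),(280,303),(303,322),(314,350)]
out=[(147,360),(152,325),(172,295),(205,275),(245,269),(290,280),(320,308),(337,345)]
for q,r,z in((inn,.052,.274),(out,.068,.274)):
    P=np.array([onz("top",T(*p),z)[:2] for p in q]); A=np.c_[2*P,np.ones(len(P))]
    c=np.linalg.lstsq(A,(P**2).sum(1),rcond=None)[0]; print("lens",c[:2],np.sqrt(c[2]+c[0]**2+c[1]**2))
c=[(157,190),(160,245),(180,272),(285,215),(280,240),(262,265),(225,165),(205,170),(250,172),(272,188)]
P=np.array([onz("top",T(*p),.008)[:2] for p in c]); A=np.c_[2*P,np.ones(len(P))]
k=np.linalg.lstsq(A,(P**2).sum(1),rcond=None)[0]; print("foot",k[:2],np.sqrt(k[2]+k[0]**2+k[1]**2))
print(sensors.observe()['clock'])
E
```

```text
tee s (50, 362) [0.5749 0.3183 0.009 ]
tee s (180, 450) [0.5823 0.1262 0.005 ]
tee s (235, 415) [0.6507 0.1239 0.009 ]
tee t (32, 455) [0.6482 0.3259 0.009 ]
tee t (43, 527) [0.5799 0.3282 0.009 ]
web end top: scene [0.6133 0.322  0.028 ] [0.613  0.3253 0.028 ]
plate s [0.6806 0.0532 0.015 ]
plate s [ 0.6631 -0.1086  0.015 ]
plate s [ 0.5796 -0.1013  0.015 ]
plate s [0.5992 0.0628 0.015 ]
plate t [ 0.6655 -0.1034  0.015 ]
plate t [ 0.6029 -0.0994  0.015 ]
post top (array([0.8258, 0.1117, 0.3373]), np.float64(0.00276481456787681))
grip end (array([0.5103, 0.0984, 0.1555]), np.float64(0.00039326340797263216))
box screws (array([0.5211, 0.1414, 0.3216]), np.float64(0.00017293771410854984)) (array([0.5245, 0.0575, 0.323 ]), np.float64(0.00043353785001823875))
lens [0.5928 0.102 ] 0.05096901043280215
lens [0.5965 0.1024] 0.0668723381455818
foot [0.8299 0.1125] 0.06215493093553871
0.1
```

```bash
cat >> h.py <<'E'
from scipy.spatial.transform import Rotation as Ro
POST=np.array([.826,.112])
def goal(a,tilt=45,out=.006,z=.192):
    "a: arm angle deg (+ towards +y); returns TCP pos, rotation"
    a=np.radians(a); u=np.array([np.cos(a),-np.sin(a),0]); t=np.radians(tilt)
    Z=np.sin(t)*u+np.array([0,0,-np.cos(t)]); Y=np.array([-u[1],u[0],0]); X=np.cross(Y,Z)
    p=np.r_[POST,z]-u*(.315+out); p[2]=z
    return p,Ro.from_matrix(np.c_[X,Y,Z])
def delta(p,R,s=None):
    s=s or sensors.observe()
    return np.r_[(R*Ro.from_rotvec(s['ee_rot']).inv()).as_rotvec()/(np.pi/2),p-s['position']]
E
python3 - <<'E'
from h import *
np.set_printoptions(precision=4,suppress=True)
p,R=goal(-2.4); z=R.as_matrix()[:,2]
print(p,delta(p,R)); print("pre",p-.1*z,delta(p-.1*z,R))
E
```

```text
[0.5053 0.0986 0.192 ] [-0.0459 -0.4993  0.1637  0.3636 -0.5097 -0.0197]
pre [0.4346 0.0956 0.2627] [-0.0459 -0.4993  0.1637  0.2929 -0.5126  0.051 ]
```

>>> arm_command:
  deltas: [-0.015,-0.17,0.055,0.06,-0.13,0.08,91.8,-0.015,-0.17,0.055,0.06,-0.13,0.08,91.8,-0.015,-0.17,0.055,0.06,-0.13,0.08,91.8,-0.046,-0.5,0.164,0.25,-0.4,0.08,91.8,-0.046,-0.5,0.164,0.25,-0.4,0.08,91.8,-0.046,-0.5,0.164,0.25,-0.4,0.08,91.8,-0.046,-0.5,0.164,0.25,-0.4,0.08,91.8,-0.046,-0.5,0.164,0.25,-0.4,0.08,91.8,-0.046,-0.5,0.164,0.25,-0.4,0.08,91.8,-0.046,-0.5,0.164,0.25,-0.4,0.08,91.8,-0.046,-0.5,0.164,0.293,-0.513,0.051,91.8,-0.046,-0.5,0.164,0.293,-0.513,0.051,91.8,-0.046,-0.5,0.164,0.293,-0.513,0.051,91.8,-0.046,-0.5,0.164,0.293,-0.513,0.051,91.8,-0.046,-0.5,0.164,0.293,-0.513,0.051,91.8,-0.046,-0.5,0.164,0.293,-0.513,0.051,91.8]

```text
clock: 1.7
position: [0.4345, 0.0965, 0.2634]
ee_rot: [-0.052, 2.355, 0.022]
force: [-0.5, 0.0, 0.3]
width: 0.997
gripper_force: 0.0
```

```bash
python3 - <<'E'
from h import *
np.set_printoptions(precision=4,suppress=True)
p,R=goal(-2.4); print(delta(p,R)); s=sensors.observe(); print(s['clock'],s['joints'],s['position'],s['force'])
cv2.imwrite("pics/w1.png",np.vstack([cv2.resize(optics.get_image("wrist"),(400,300)),cv2.resize(optics.get_image("scene")[40:300,100:450],(400,300))]))
E
```

```text
[-0.0003  0.0006 -0.0017  0.0708  0.0021 -0.0714]
1.7 [-1.363  -0.3933  0.3966  2.5679  1.2131  0.8025 -0.1842] [0.4345 0.0965 0.2634] [-0.4525  0.0113  0.2806]
```

View pics/w1.png

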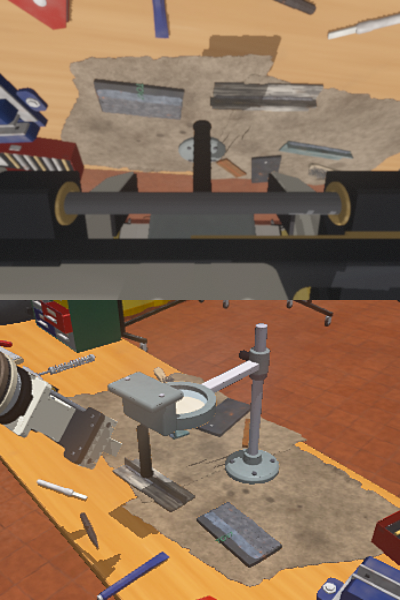

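The wrist view shows the grip centred between the open fingers at (202,150). The whole T spans about (211–322, 82–107) and the plate is to its left. The scene view shows the gripper outside and clear of the lamp box. I'll advance along the tool axis and crop the T from a wrist picture.

```bash
python3 - <<'E'
from h import *
im=optics.get_image("wrist"); c=crop(im,285,105,175,55,4.5)
np.save("wcal.npy",np.array([*cal("wrist")],dtype=object),allow_pickle=True)
cv2.imwrite("pics/w2.png",c)
E
```

```text
Traceback (most recent call last):
ValueError: could not broadcast input array from shape (3,3) into shape (3,)
```

>>> arm_command:
  deltas: [0,0,0,0.02,0.0005,-0.02,91.8,0,0,0,0.04,0.001,-0.04,91.8,0,0,0,0.055,0.002,-0.055,91.8,0,0,0,0.065,0.002,-0.066,91.8,0,0,0,0.071,0.002,-0.071,91.8,0,0,0,0.071,0.002,-0.071,91.8,0,0,0,0.071,0.002,-0.071,91.8]

```text
clock: 2.55
position: [0.5054, 0.0971, 0.1918]
ee_rot: [-0.05, 2.356, 0.019]
force: [0.2, 0.1, 0.5]
width: 1.001
gripper_force: 0.0
```

```bash
python3 - <<'E'
from h import *
import pickle
im=optics.get_image("wrist"); cv2.imwrite("pics/wfull.png",im); pickle.dump(cal("wrist"),open("wcal.pkl","wb"))
print(proj("wrist",[[.614,.33,.009],[.614,.12,.009],[.614,.224,.009]]), proj("wrist",[[.51,.0984,.195]]))
cv2.imwrite("pics/w2.png",cv2.resize(im,(784,588)))
E
```

```text
[[484.75931715 141.85198993]
 [299.69918864 136.4212091 ]
 [392.32339109 139.13936209]] [[285.56914855 255.73124135]]
```

View pics/w2.png

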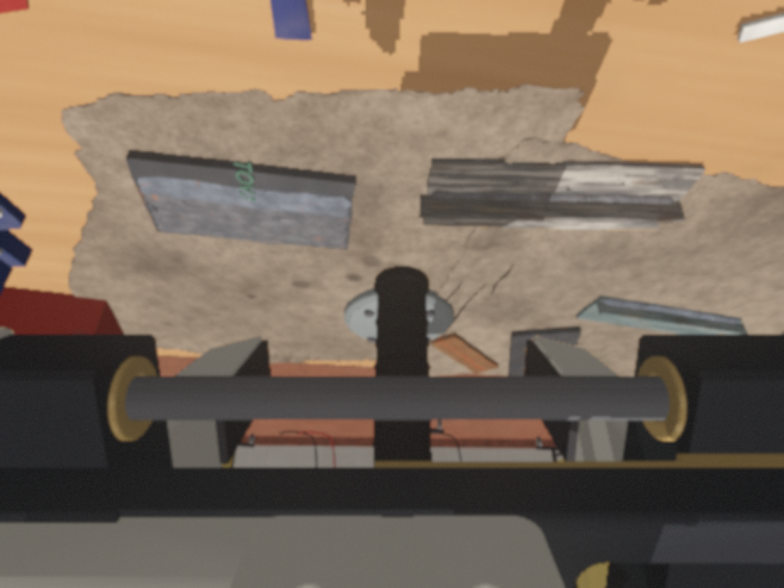

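The T's flange corners in the 1.4x wrist view are at near (435,160) and (703,165), and far (426,224) and (677,231). The grip at (402,400) is between the fingers.

```bash
python3 - <<'E'
from h import *
np.set_printoptions(precision=4,suppress=True)
P=np.array([onz("wrist",(u/1.4-.2,v/1.4-.2),z) for u,v,z in[(435,160,.009),(703,165,.009),(677,231,.009),(426,224,.009)]])
print(P,P.mean(0)); c=P.mean(0)[:2]-POST
print(np.hypot(*c),np.degrees(np.arctan2(c[1],-c[0])))
E
```

```text
[[0.5808 0.1283 0.009 ]
 [0.5774 0.3272 0.009 ]
 [0.6547 0.3516 0.009 ]
 [0.6543 0.1288 0.009 ]] [0.6168 0.234  0.009 ]
0.24215031034183915 30.24544198338265
```

>>> arm_command:
  deltas: [0,0,0,0,0,0,15,0,0,0,0,0,0,15,0,0,0,0,0,0,15,0,0,0,0,0,0,15,0,0,0,0,0,0,15,0,0,0,0,0,0,15,0,0,0,0,0,0,15,0,0,0,0,0,0,15,0,0,0,0,0,0,15,0,0,0,0,0,0,15]
  force: 10

```text
clock: 3.6
position: [0.5058, 0.0977, 0.1924]
ee_rot: [-0.051, 2.355, 0.022]
force: [0.3, 0.7, -0.3]
width: 0.189
gripper_force: 0.0
```

>>> arm_command:
  deltas: [0,0,0,0,0,0,15,0,0,0,0,0,0,15,0,0,0,0,0,0,15]

```text
clock: 3.9
position: [0.5058, 0.0977, 0.1924]
ee_rot: [-0.05, 2.355, 0.022]
force: [-0.1, -0.0, -0.5]
width: 0.16
gripper_force: 0.0
```

```bash
python3 - <<'E'
from h import *
cv2.imwrite("pics/w3.png",np.vstack([cv2.resize(optics.get_image("wrist"),(400,300)),cv2.resize(optics.get_image("scene")[90:240,160:360],(400,300))]))
E
```

```text
(no output)
```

View pics/w3.png

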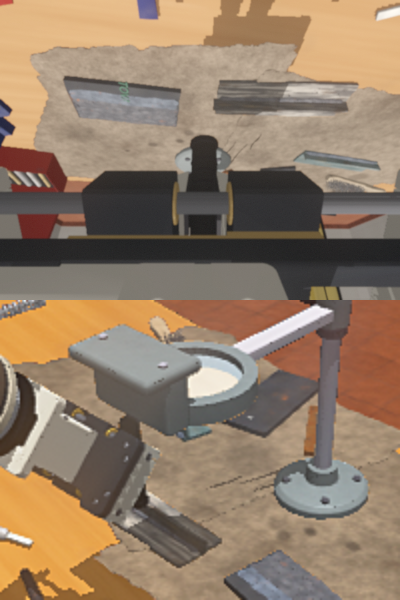

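The wrist view shows the pads flanking the grip at (190–218,210), with no force reported. I'll close further to see whether they stop.

>>> arm_command:
  deltas: [0,0,0,0,0,0,4,0,0,0,0,0,0,4,0,0,0,0,0,0,4,0,0,0,0,0,0,4]
  force: 10

```text
clock: 4.4
position: [0.5054, 0.0978, 0.1922]
ee_rot: [-0.051, 2.355, 0.022]
force: [-2.8, 1.2, -0.3]
width: 0.044
gripper_force: 2.1
```

```bash
python3 - <<'E'
from h import *
np.set_printoptions(precision=4,suppress=True)
im=optics.get_image("wrist"); cv2.imwrite("pics/w4.png",crop(im,180,150,200,150,3)); cv2.imwrite("pics/s4.png",optics.get_image("scene"))
s=sensors.observe(); print(s['position'],s['width'],s['gripper_force'],s['force'],ray("wrist",(0,0))[0],proj("wrist",[[.51,.0984,.2],[.51,.0984,.16],[.51,.0879,.2],s['position']]))
E
```

```text
[0.5055 0.0978 0.1922] 0.042014850518436425 2.259467337280512 [-3.2991  1.0889  0.4239] [0.337  0.0895 0.2673] [[285.3312 264.9688]
 [285.0145 202.8811]
 [266.1441 264.6891]
 [284.564  248.4567]]
```

View pics/w4.png

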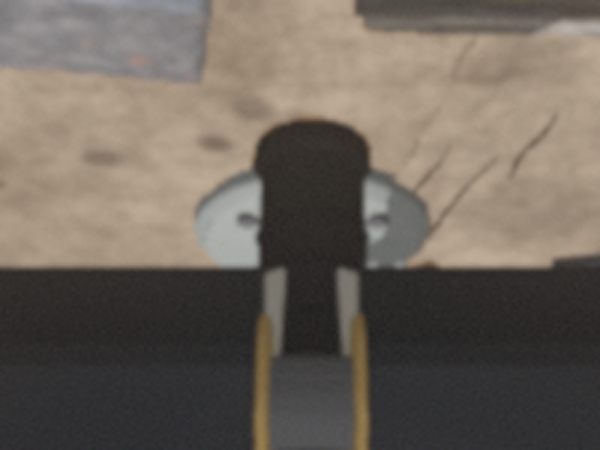

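The fingers are at about 4 mm, with the tips in front of the grip. Its sides are at crop x 262 and 366, and its button end at (312,120). So the grip is further in than the pads reach, and I'll measure it again.

```bash
python3 - <<'E'
from h import *
np.set_printoptions(precision=4,suppress=True)
s=sensors.observe(); R=Ro.from_rotvec(s['ee_rot']).as_matrix(); p=s['position']
K,r,t=cal("wrist"); print(K[0,0])
for h in(.500,.51,.52,.53,.54):
    print(h,proj("wrist",[[h,.0878,.18],[h,.1088,.18],[h-.0125,.098,.155],[h+.0125,.098,.155]]).round(0).tolist())
print("tip",proj("wrist",[p+R@[0,0,.019],p+R@[.0095,0.002,.019],p+R@[-.0095,0.002,.019]]))
T=lambda u,v:(u/2.6+110-.3,v/2.6+40-.3); S=lambda u,v:(u/2.6+180-.3,v/2.6+50-.3)
print(onz("top",T(292,505),.155),onz("scene",S(126,366),.155),onz("wrist",(180+312/3,150+120/3),.155))
E
```

```text
334.892263376014
0.5 [[267.0, 224.0], [305.0, 224.0], [286.0, 174.0], [284.0, 198.0]]
0.51 [[267.0, 232.0], [303.0, 233.0], [285.0, 184.0], [283.0, 206.0]]
0.52 [[267.0, 239.0], [302.0, 240.0], [285.0, 194.0], [283.0, 214.0]]
0.53 [[267.0, 246.0], [300.0, 247.0], [284.0, 202.0], [282.0, 221.0]]
0.54 [[267.0, 253.0], [299.0, 253.0], [283.0, 210.0], [282.0, 228.0]]
tip [[284.4198 237.106 ]
 [287.7851 221.9824]
 [287.6907 251.8747]]
[0.5102 0.0986 0.155 ] [0.5109 0.099  0.155 ] [0.5035 0.0975 0.155 ]
```

```bash
python3 - <<'E'
from h import *
np.set_printoptions(precision=4,suppress=True)
s=sensors.observe(); R=Ro.from_rotvec(s['ee_rot']).as_matrix(); p=s['position']
o,_=ray("wrist",(0,0)); print("cam in tool",R.T@(o-p)); K,r,t=cal("wrist"); print("cam axis in tool",R.T@cv2.Rodrigues(r)[0].T[:,2])
def ty(uv,y):
    o,d=ray("wrist",uv); o=R.T@(o-p); d=R.T@d; return o+d*(y-o[1])/d[1]
for u,v,y in[(265,340,.046),(265,376,.046),(527,340,-.046),(527,376,-.046),(237,376,.046),(155,336,.065),(640,336,-.065)]:
    for sg in(1,-1):
        q=ty((u/1.4-.2,v/1.4-.2),y*sg)
        if q[2]>-.15: print(u,v,y*sg,q)
E
```

```text
cam in tool [ 0.0661 -0.0008 -0.1725]
cam axis in tool [-0.2495  0.0008  0.9684]
265 340 -0.046 [ 0.0108 -0.046  -0.0204]
265 376 -0.046 [-0.0011 -0.046  -0.0235]
527 340 0.046 [ 0.0083  0.046  -0.0136]
527 376 0.046 [-0.0042  0.046  -0.0168]
237 376 -0.046 [ 0.0107 -0.046  -0.0496]
155 336 -0.065 [ 0.0244 -0.065  -0.0545]
640 336 0.065 [ 0.0236  0.065  -0.0525]
```

By the pixels, the real fingertips are about 36 mm short of where the reported TCP would put them. The light contact agrees with that. I'll open and creep further in along the tool axis, watching the force.

>>> arm_command:
  deltas: [0,0,0,-0.005,0,0.005,60,0,0,0,-0.005,0,0.005,60,0,0,0,-0.005,0,0.005,60,0,0,0,-0.005,0,0.005,60,0,0,0,-0.005,0,0.005,60,0,0,0,-0.005,0,0.005,60,0,0,0,-0.005,0,0.005,60,0,0,0,0.005,0,-0.005,60,0,0,0,0.01,0,-0.01,60,0,0,0,0.015,0,-0.015,60,0,0,0,0.015,0,-0.015,60]

```text
clock: 5.6
position: [0.521, 0.0976, 0.1768]
ee_rot: [-0.051, 2.356, 0.021]
force: [-0.0, -0.3, 0.8]
width: 0.65
gripper_force: 0.0
```

>>> arm_command:
  deltas: [0,0,0,0.004,0,-0.003,60,0,0,0,0.008,0,-0.006,60,0,0,0,0.011,0,-0.008,60,0,0,0,0.011,0,-0.008,60]

```text
clock: 6.0
position: [0.5319, 0.0977, 0.1694]
ee_rot: [-0.05, 2.355, 0.022]
force: [0.4, 0.1, 0.9]
width: 0.654
gripper_force: 0.0
```

```bash
python3 - <<'E'
from h import *
a=cv2.resize(optics.get_image("wrist")[100:400,80:480],(400,300)); b=cv2.resize(optics.get_image("scene")[90:240,160:360],(400,300))
cv2.imwrite("pics/w5.png",np.vstack([a,b])); print(sensors.observe()['force'])
E
```

```text
[-0.3230137   0.51447843 -0.23728143]
```

View pics/w5.png

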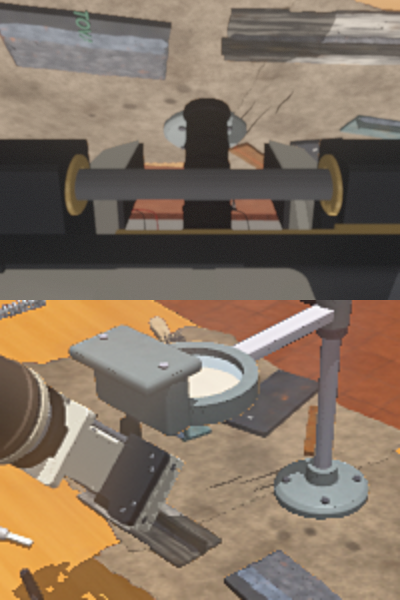

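The wrist view shows the grip at (207,150) centred between the blades. The scene view shows the grip disappearing behind the near finger at (130,440), with the lamp box clear. Closing now.

>>> arm_command:
  deltas: [0,0,0,0,0,0,15,0,0,0,0,0,0,15,0,0,0,0,0,0,15,0,0,0,0,0,0,15,0,0,0,0,0,0,15,0,0,0,0,0,0,15,0,0,0,0,0,0,15]
  force: 12

```text
clock: 6.8
position: [0.5318, 0.0978, 0.1695]
ee_rot: [-0.051, 2.355, 0.022]
force: [-0.4, 0.7, 1.5]
width: 0.223
gripper_force: 12.0
```

Gripped at 20.5 mm with 12 N. Next I need the arc about the post.

```bash
python3 - <<'E'
from h import *
v=sensors.observe()['position'][:2]-POST
for a in list(range(3,30,3))+[29,30]:
    t=-np.radians(a); d=np.array([[np.cos(t),-np.sin(t)],[np.sin(t),np.cos(t)]])@v-v
    print(round(-a/90,4),d.round(4))
E
```

```text
-0.0333 [-0.0003  0.0154]
-0.0667 [0.0001 0.0308]
-0.1 [0.0014 0.0462]
-0.1333 [0.0035 0.0615]
-0.1667 [0.0064 0.0766]
-0.2 [0.01   0.0916]
-0.2333 [0.0145 0.1064]
-0.2667 [0.0197 0.1209]
-0.3 [0.0256 0.1351]
-0.3222 [0.03   0.1444]
-0.3333 [0.0323 0.149 ]
```

>>> arm_command:
  deltas: [0,0,-0.033,0,0.0155,0,15,0,0,-0.067,0,0.031,0,15,0,0,-0.1,0.0015,0.046,0,15,0,0,-0.133,0.0035,0.0615,0,15,0,0,-0.167,0.0065,0.0765,0,15,0,0,-0.2,0.01,0.0915,0,15,0,0,-0.233,0.0145,0.1065,0,15,0,0,-0.267,0.0195,0.121,0,15,0,0,-0.3,0.0255,0.135,0,15,0,0,-0.322,0.03,0.1445,0,15,0,0,-0.322,0.03,0.1445,0,15,0,0,-0.322,0.03,0.1445,0,15]

```text
clock: 8.0
position: [0.5617, 0.243, 0.1695]
ee_rot: [0.541, 2.304, -0.222]
force: [-3.1, 2.6, 4.8]
width: 0.226
gripper_force: 12.0
```

```bash
python3 - <<'E'
from h import *
im=optics.get_image("top"); cv2.imwrite("pics/top6.png",im)
s=optics.get_image("scene"); cv2.imwrite("pics/scene6.png",s)
a=crop(im,100,90,200,170,2.5); b=crop(s,170,80,120,170,2.5)
cv2.imwrite("pics/v6.png",np.hstack([a,b])); print(a.shape,b.shape,proj("top",[[.616,.226,.009]]))
E
```

```text
(425, 500, 3) (425, 300, 3) [[166.03471424 216.98966447]]
```

View pics/v6.png

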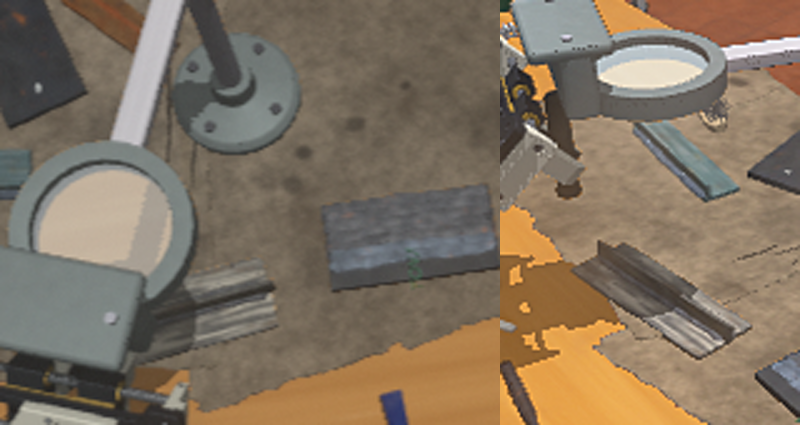

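The T is now fully visible in the scene crop, with flange corners at about (697,357), (750,326), (572,265) and (628,245). Its right end in the top crop has corners (262,262) and (276,325). The lens ring is centred near (102,228) in the top crop.

```bash
python3 - <<'E'
from h import *
np.set_printoptions(precision=4,suppress=True)
T=lambda u,v:(u/2.5+100-.3,v/2.5+90-.3); S=lambda u,v:((u-500)/2.5+170-.3,v/2.5+80-.3)
for p in[(262,262),(276,325)]: print("top right end",onz("top",T(*p),.009))
for p in[(697,357),(750,326),(572,265),(628,243)]: print("sc",onz("scene",S(*p),.008))
out=[(9,215),(20,185),(42,160),(75,144),(105,141),(145,150),(175,175),(193,210),(194,245),(180,280)]
inn=[(33,225),(40,195),(60,172),(90,162),(115,163),(145,177),(165,200),(172,230),(168,255)]
for q in(inn,out):
    P=np.array([onz("top",T(*p),.274)[:2] for p in q]); A=np.c_[2*P,np.ones(len(P))]
    c=np.linalg.lstsq(A,(P**2).sum(1),rcond=None)[0]; d=c[:2]-POST
    print("lens",c[:2],np.sqrt(c[2]+c[0]**2+c[1]**2),np.hypot(*d),np.degrees(np.arctan2(d[1],-d[0])))
p=sensors.observe()['position'][:2]-POST; print(np.degrees(np.arctan2(p[1],-p[0])))
E
```

```text
top right end [0.6468 0.1255 0.009 ]
top right end [0.5828 0.1264 0.009 ]
sc [0.5801 0.125  0.008 ]
sc [0.6488 0.1233 0.008 ]
sc [0.5834 0.3321 0.008 ]
sc [0.6518 0.3221 0.008 ]
lens [0.6174 0.2138] 0.0520923597225514 0.23208644877232132 26.005293660308055
lens [0.6161 0.2149] 0.06990221254235272 0.2337768320393595 26.112824398457608
26.188771893098984
```

>>> arm_command:
  deltas: [0,0,-0.013,0.0025,0.005,0,15,0,0,-0.026,0.0055,0.0105,0,15,0,0,-0.026,0.0055,0.0105,0,15,0,0,-0.026,0.0055,0.0105,0,15,0,0,-0.026,0.0055,0.0105,0,60,0,0,-0.026,0.0055,0.0105,0,60,0,0,-0.026,0.0055,0.0105,0,60,0,0,-0.026,0.0055,0.0105,0,60,0,0,-0.026,0.0055,0.0105,0,60,0,0,-0.026,0.0055,0.0105,0,60,0,0,-0.026,0.0055,0.0105,0,60,0,0,-0.026,0.0055,0.0105,0,60]

```text
clock: 9.3
position: [0.5673, 0.2527, 0.1694]
ee_rot: [0.59, 2.294, -0.244]
force: [0.8, -0.7, -1.1]
width: 0.655
gripper_force: 0.0
```

```bash
python3 - <<'E'
from h import *
np.set_printoptions(precision=4,suppress=True)
im=optics.get_image("top"); cv2.imwrite("pics/top7.png",im)
# lens disc: pale skin-coloured interior
hsv=cv2.cvtColor(im,cv2.COLOR_BGR2HSV)
for n in("top6","top7"):
    i=cv2.imread(f"pics/{n}.png").astype(int); m=((i[...,2]>150)&(i[...,2]-i[...,0]>15)&(i[...,2]-i[...,0]<75)).astype(np.uint8)
    m[:130]=0;m[230:]=0;m[:,:95]=0;m[:,190:]=0
    c=max(cv2.findContours(m,0,1)[0],key=cv2.contourArea); h=c.reshape(-1,2)
    print(n,cv2.contourArea(c),h[:,0].min(),h[:,0].max(),h[:,1].min())
print(proj("top",[[.6161,.2144,.274]]), sensors.observe()['position'],Ro.from_rotvec(sensors.observe()['ee_rot']).as_matrix()[:,2])
E
```

```text
top6 1591.5 115 168 158
top7 1588.0 111 163 157
[[139.5771 182.0158]] [0.5673 0.2527 0.1694] [ 0.6203 -0.3409 -0.7064]
```

Released with the lens in place, so I'll retreat along the tool axis.

>>> arm_command:
  deltas: [0,0,0,-0.0125,0.007,0.014,60,0,0,0,-0.025,0.0135,0.028,60,0,0,0,-0.0435,0.024,0.0495,75,0,0,0,-0.062,0.034,0.0705,75,0,0,0,-0.08,0.045,0.092,75,0,0,0,-0.1,0.055,0.112,75,0,0,0,-0.1,0.055,0.112,75,0,0,0,-0.16,0.14,0.115,75,0,0,0,-0.16,0.14,0.115,75,0,0,0,-0.16,0.14,0.115,75,0,0,0,-0.16,0.14,0.115,75]

```text
clock: 10.45
position: [0.4068, 0.3939, 0.2835]
ee_rot: [0.587, 2.295, -0.244]
force: [1.1, -0.1, 0.2]
width: 0.817
gripper_force: 0.0
```

```bash
python3 - <<'E'
from h import *
im=optics.get_image("top"); s=optics.get_image("scene")
a=crop(im,70,90,230,170,2.2); b=crop(s,150,80,130,170,2.2)
cv2.imwrite("pics/v8.png",np.hstack([a,b])); print(sensors.observe()['position'],a.shape)
E
```

```text
[0.40828433 0.3912692  0.2840735 ] (374, 506, 3)
```

View pics/v8.png

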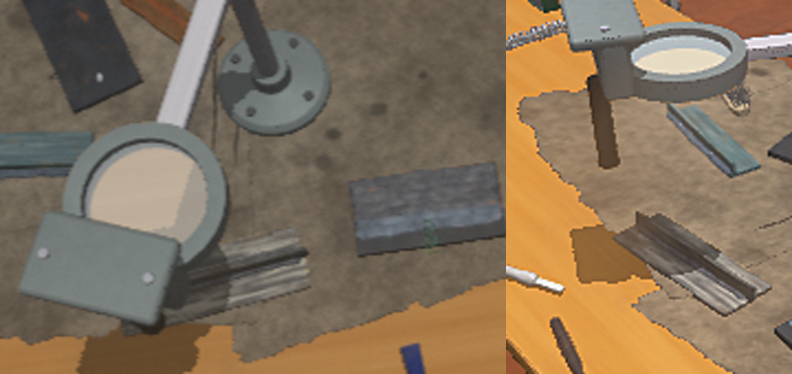

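Gripper is clear. In the top crop, the ring spans x 64–228 with its top at y 123, and the lamp-box screws are at (43,254) and (148,278). The T and plate are undisturbed. Last step is a check on the angle.

```bash
python3 - <<'E'
from h import *
np.set_printoptions(precision=4,suppress=True)
T=lambda u,v:(u/2.2+70-.3,v/2.2+90-.3)
T0=lambda u,v:(u/2.6+110-.3,v/2.6+40-.3)
def f(q,z,F):
    P=np.array([onz("top",F(*p),z)[:2] for p in q]); A=np.c_[2*P,np.ones(len(P))]
    return np.linalg.lstsq(A,(P**2).sum(1),rcond=None)[0][:2]
def ang(d): return np.hypot(*d),np.degrees(np.arctan2(d[1],-d[0]))
for q in ([(64,195),(72,165),(95,138),(120,126),(148,123),(180,131),(210,155),(228,195),(225,225)],[(82,190),(95,163),(115,148),(145,142),(175,150),(200,172),(209,200)]):
    c=f(q,.274,T); print("lens",c,ang(c-POST))
a,b=[onz("top",T(*p),.322)[:2] for p in((43,254),(148,278))]; m=(a+b)/2; print("screws",ang(m-POST),ang(np.array([-(a-b)[1],(a-b)[0]])))
r=[onz("top",T(*p),.009)[:2] for p in((297,231),(311,290))]; print("tee end",r)
E
```

```text
lens [0.6196 0.2223] (np.float64(0.23403688741813003), np.float64(28.126348969944083))
lens [0.6186 0.2233] (np.float64(0.235349114369043), np.float64(28.228514794938576))
screws (np.float64(0.30324974940379607), np.float64(28.519464934683505)) (np.float64(0.08395445366493905), np.float64(27.845375315222427))
tee end [array([0.6462, 0.1252]), array([0.5779, 0.1252])]
```

Lens angle is 28.2° against a target of 28.4°, so the error across the swing is about 1 mm. Handing in.

```bash
python3 -c "
from cell import arm; print(arm.sign_off())"
```

```text
the job is handed in; nothing more can be done
None
```

The magnifier is swung over the T-shaped coupon, let go and handed in: the lens is about 1 mm off along its swing and 5 to 10 mm off towards the post, because the coupon's middle lies 240 mm out and the lens 230 mm.

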